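# Swap the game on the dock with the thick one in the tray

### The arm

A 6-joint arm with a two-finger parallel gripper is mounted at the origin on the work surface. World frame = base frame: x ahead of the robot, y to its left, z up, the work surface at z = 0. Lengths are in m, angles in degrees, forces in N, time in s.
With the tool pointing down it reaches from about 0.4 to 0.825 m from the base axis. Payload 7 kg.
Tool frame: the origin (TCP) lies midway between the tips of the shut fingers; the grasp point (between the pads) lies 19 mm behind it; z points along the fingers, y is the line along which they close (so a half turn about z gives the same grasp; the last joint's range is limited). The gripper opens to 88 mm and grips with 3 to 60 N. Pads are 19 mm wide; open, the fingers measure 130 mm over their backs; the gripper's body (78 mm by 193 mm) begins 47 mm behind the grasp point.
Start: joints at [-47.722, 20.546, 0.682, 0, -70.136, -16.507], TCP at [0.293, -0.608, 0.227] pointing down, gripper open.
Joint ranges: [-176.03, 176.03], [-82.01, 121.73], [-58.28, 71.71], [-173.87, 95.51], [-174.79, -0.11], [-173.66, 173.66]. Speed limits (degrees/s): [136.94, 136.94, 172.46, 180, 180, 180].

### API

Orientations are given as a 3x3 rotation matrix whose columns are the frame's x, y, z axes.
In Python, from rig import robot gives the robot as it stands. Calls block until the motion is done:
- robot.goto(position, orientation): joint-space move of the TCP to a pose.
- robot.servo_line(position, ori=None, speed=0.15): straight line of the TCP; ori=None keeps the orientation; speed is the mean speed in m/s.
- robot.movej(angles): joint-space move.
- robot.move_gripper(opening): opening from 0.0 (shut) to 1.0 (fully open); the grip force is fixed at half the most; returns when the fingers have stopped.
- robot.dwell(seconds).
- robot.ik(position, orientation): joint angles nearest the present ones, or None.
- robot.grab_frame(name): name is "scene" or "top" or "wrist"; returns (picture, depth): 480x640x3 uint8, red, green, blue; 480x640 float32, m along the optical axis (not along the pixel's ray), 0 where there is no reading.
- robot.camera_info(name): a dict with "vfov" (degrees; the focal length in pixels is half the picture's height over the tangent of half this angle, whatever the lens; pixels are square), "cx", "cy" (the principal point, pixels), "view" (4x4, takes a point from world to camera coordinates); the wrist camera has in their place "T_tool_cam" (4x4, takes a point from camera to tool coordinates, whose origin is the TCP and whose axes are the flange's). Camera axes: x right, y down, z forward; pixel columns grow to the right and rows downward; lengths in m; the calibration is good to about 2 mm. A picture is of the moment at which its call begins: read the wrist's pose just before it. camera_info takes no time and is no camera call.
A pose or a line that the arm cannot do raises robot.Unreachable and nothing moves.
- robot.job_done(): hands the job in; it is judged then, once.
Readings, each from a call of its own:
- robot.read_t(): time.
- robot.read_qpos(): joint angles.
- robot.read_qvel(): joint speeds.
- robot.read_effort(): joint torques, N m.
- robot.read_position(): TCP position.
- robot.read_tcp_rot(): TCP orientation.
- robot.read_force(): force on the tool from outside, world axes, zero at the start.
- robot.read_ft_torque(): the same for the moment, N m.
- robot.read_grip_width(): opening from 0.0 (shut) to 1.0 (fully open).
- robot.read_finger_force(): force on a finger pad.
Only numpy, scipy, OpenCV 4.12 (cv2) and the standard library are available. Lean on these libraries where they do the work, as an engineer would, in place of code of your own. Each camera call takes 0.05 s, during which the arm holds its last target. There are 200 camera calls.

### The job

Swap two game cases: put the one now on the white sloping dock into the tray place of the thicker of the two cases in the bamboo tray, lying flat under the front lip as the thick one did, and put the thick case on the dock, face up, squarely against the slope and resting on its ledge. You can park a case on the bare shelf meanwhile. Leave the thin case, the other things and the tray's opening as they are.

Things in the scene. Friction and masses are not known exactly. Their poses are not given: they have to be found in the camera images.
- case_dock: clear rigid game case with a dark grey cartridge inside and a black spine along one short end; starts on the white dock, leaning on its 30 degree slope; 90 long (own x) by 56 wide (own y) by 16 thick (own z), 90 g (varies); origin at the centre of its underside, z out of its face. 
- case_thick: clear rigid game case with a dark grey cartridge inside and a black spine along one short end; starts flat in one bay (left or right) of the bamboo tray; 90 long (own x) by 56 wide (own y) by 20 thick (own z), 90 g (varies); origin at the centre of its underside, z out of its face. It is the thicker of the two in the tray.
- case_thin: clear rigid game case with a dark grey cartridge inside and a black spine along one short end; starts flat in the other bay of the tray; leave it there; 90 long (own x) by 56 wide (own y) by 12 thick (own z), 90 g (varies); origin at the centre of its underside, z out of its face. 
- bay_left (a point): middle of the left (+y) bay on the bamboo tray's floor, 12 above the shelf; x points away from the tray's front, y left, z up. The bay ends at the front wall (inner face at x = -48, top 34 above the floor) and at a rib at the back (near face at x = +48, 8 high, 60 wide). Beside it nothing is nearer than the tray's side (83 off, 22 above the floor) and the other bay (132 off).
- bay_right (a point): the same point of the right (-y) bay, which is alike. The tray is 310 by 310.
- lip_left (a point): middle of the underside of the left bay's lip at its free edge: 28 above the floor, x = -36 from the bay's middle. The lip juts 12 from the front wall, 60 wide, 6 thick. So a 90 case cannot go straight down or up: tip its front end down about 15 degrees (back end raised), slide it under the lip to touch the front wall, then lay it flat; it comes out the same way.
- lip_right (a point): the same point of the right bay's lip
- deck: fixed dark metal deck over the back of the tray, 240 deep (x), 350 wide, top 86 above the shelf; origin on the shelf below the middle of its front edge, which lies 92 to 112 beyond the bays' middles
- tray (a joint): how far the tray was pulled out (+, towards the robot) or pushed in from its half-open start, m; 0 at the start. It slides stiffly: about 10 N moves it.
- dock: fixed white plastic dock; origin on the shelf, 15 in front of its foot; x points to its high back, y left. A plate 44 wide and 100 long rises at 30 degrees towards +x, narrower than a case so that fingers can pass on both sides; at its low end a ledge, 12 high above the plate's face, holds a case's lower edge. Foot 110 by 60, 10 high; nothing higher than the case.
- dock_seat (a point): point on the plate's face where the middle of the underside of a seated case comes to lie: 45 up the slope from the ledge's face, on the centre line; its axes are the dock's own (z up, not tilted)
- controller: navy game controller on the deck, 100 by 142 by 45 high; origin under its middle. Leave alone.
- caddy: stainless steel remote caddy holding two remotes, on the deck, 90 by 120 by 85, remotes to 134; origin under its middle. Leave alone.
- cup: green ceramic cup on the deck, 76 across, 85 high; origin under its middle. Leave alone.
- speaker: grey speaker behind the dock, 80 by 85 by 120 high; origin under its middle. Leave alone.
- tin: low aluminium tin behind the dock, 60 across, 42 high; origin under its middle. Leave alone.
Not all that is in view belongs to the job. Leave any pink or yellow look-alike of the dock alone.

How it is judged:
By the outcome, as a careful person would: the job done as asked, in the order asked, and still so for the second after the job is handed in, with the robot touching nothing.
It also fails if it takes over 72 s, if anything falls off the work surface, if the arm or the gripper's body presses on something with over 40 N, if the wrist force passes 120 N, or if a joint passes its speed limit or range.

## Working session

There is one attempt and no reset: what is moved stays moved. The work goes in short steps, each a Python script; the robot and the scene stay as the last script left them, time stands still between calls to the robot, and variables do not carry over. Pictures are saved under pics/ and viewed, at most 10 in all, crops included, and the job is handed in when it is done.

```bash
ls; mkdir -p pics; cat > h.py <<'E'
import numpy as np, cv2
from rig import robot
def grab(name):
    if name=="wrist":
        p=np.array(robot.read_position());R=np.array(robot.read_tcp_rot())
    img,d=robot.grab_frame(name); ci=robot.camera_info(name)
    f=240/np.tan(np.radians(ci["vfov"])/2)
    if name=="wrist":
        T=np.eye(4);T[:3,:3]=R;T[:3,3]=p;T=T@np.array(ci["T_tool_cam"])
    else: T=np.linalg.inv(np.array(ci["view"]))
    return img,d,dict(f=f,cx=ci["cx"],cy=ci["cy"],T=T)
def cloud(d,c):
    v,u=np.mgrid[:d.shape[0],:d.shape[1]]
    P=np.stack([(u-c["cx"])/c["f"]*d,(v-c["cy"])/c["f"]*d,d],-1)
    return P@c["T"][:3,:3].T+c["T"][:3,3]
def ray(u,v,c,z):
    r=c["T"][:3,:3]@np.array([(u-c["cx"])/c["f"],(v-c["cy"])/c["f"],1]);o=c["T"][:3,3]
    return o+r*(z-o[2])/r[2]
def save(n,img): cv2.imwrite("pics/"+n,img[:,:,::-1])
E
python3 - <<'E'
from h import *
for n in("scene","top"):
    i,d,c=grab(n); save(n+"0.png",i); np.savez(n+"0.npz",i=i,d=d,**c); print(n,c["f"],c["cx"],c["cy"],c["T"].round(3).tolist())
E
```

```text
pics
scene 474.74373265261363 319.57050774210256 236.00542050146362 [[-0.022, 0.808, -0.589, 1.204], [1.0, 0.021, -0.009, 0.021], [0.005, -0.589, -0.808, 1.025], [0.0, 0.0, 0.0, 1.0]]
top 547.8233185004771 321.28161848664047 249.5183622542949 [[-0.018, -0.995, 0.097, 0.44], [-1.0, 0.018, -0.005, 0.037], [0.004, -0.097, -0.995, 1.275], [0.0, 0.0, 0.0, 1.0]]
```

View pics/scene0.png

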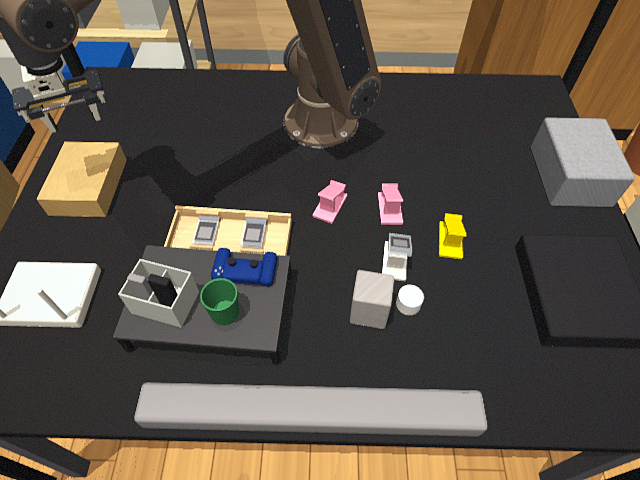

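View pics/top0.png

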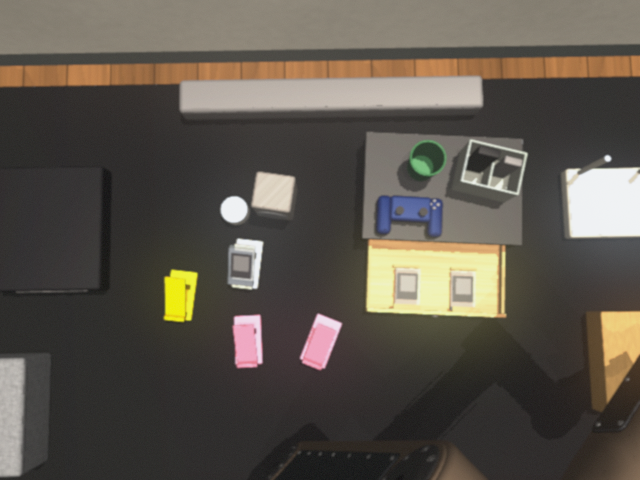

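The scene view shows the tray (cases at about (205,230) and (253,233)), and the dock with its case at (398,250). In the top view the cases are at (408,286), (463,288) and (242,265). I'll take a rough fix from these, then close-ups with the wrist camera.

```bash
python3 - <<'E'
from h import *
z=np.load("top0.npz"); P=cloud(z["d"],z)
for n,(u,v) in dict(caseL=(408,286),caseR=(463,288),floor=(435,288),deckfl=(366,242),deckfr=(521,244),deckm=(450,240),trayf=(435,316),trayfl=(368,314),trayfr=(505,316),dockc=(242,265),docklow=(250,285),dockhigh=(255,243),ped=(273,190)).items():
    print(n,P[v,u].round(3), ray(u,v,z,0.02).round(3))
r=robot
print(r.camera_info("wrist"), np.array(r.read_tcp_rot()).round(2).tolist(), r.read_t())
E
```

```text
caseL [ 0.475 -0.165  0.031] [ 0.475 -0.167  0.02 ]
caseR [ 0.468 -0.291  0.026] [ 0.468 -0.292  0.02 ]
floor [ 0.47  -0.23   0.011] [ 0.469 -0.228  0.02 ]
deckfl [ 0.58  -0.075  0.   ] [ 0.578 -0.073  0.02 ]
deckfr [ 0.56  -0.406  0.086] [ 0.567 -0.431  0.02 ]
deckm [ 0.572 -0.252  0.085] [ 0.579 -0.267  0.02 ]
trayf [ 0.406 -0.223  0.033] [ 0.406 -0.226  0.02 ]
trayfl [ 0.413 -0.076 -0.004] [ 0.413 -0.073  0.02 ]
trayfr [ 0.404 -0.377  0.046] [ 0.403 -0.385  0.02 ]
dockc [0.526 0.205 0.076] [0.53  0.213 0.02 ]
docklow [0.483 0.191 0.051] [0.484 0.195 0.02 ]
dockhigh [0.581 0.184 0.011] [0.58  0.183 0.02 ]
ped [0.683 0.132 0.117] [0.704 0.14  0.02 ]
{'vfov': 59.550611068516055, 'cx': 318.0459508097896, 'cy': 240.955825646108, 'T_tool_cam': array([[-4.91564517e-04, -9.58964647e-01, -2.83525244e-01,
         7.63064155e-02],
       [ 9.99999804e-01, -3.61476139e-04, -5.11141727e-04,
         5.03545925e-05],
       [ 3.87679236e-04, -2.83525439e-01,  9.58964637e-01,
        -1.57211221e-01],
       [ 0.00000000e+00,  0.00000000e+00,  0.00000000e+00,
         1.00000000e+00]])} [[-0.9, -0.43, -0.0], [-0.43, 0.9, 0.0], [0.0, 0.0, -1.0]] 0.1
```

```bash
python3 - <<'E'
from h import *
R=np.array([[-1,0,0],[0,1,0],[0,0,-1.]])
for n,p in (("tray",[0.43,-0.2,0.2]),("dock",[0.48,0.2,0.22])):
    robot.goto(p,R); robot.dwell(0.2)
    i,d,c=grab("wrist"); save(n+"1.png",i); np.savez(n+"1.npz",i=i,d=d,**c)
print(robot.read_t())
E
```

```text
3.675
```

View pics/tray1.png

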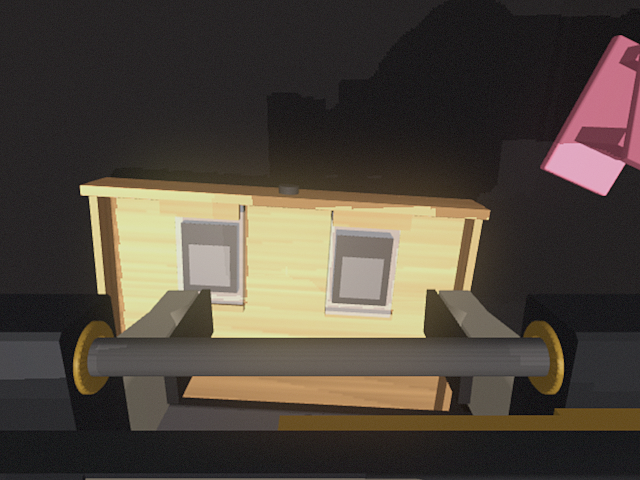

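View pics/dock1.png

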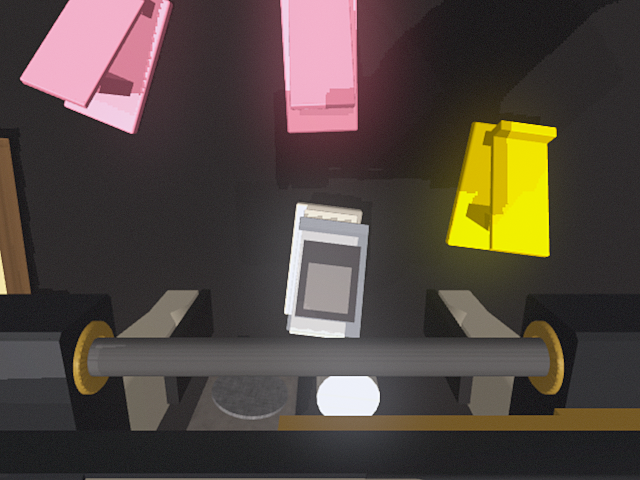

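```bash
python3 - <<'E'
from h import *
z=np.load("tray1.npz"); P=cloud(z["d"],z); i=z["i"]; ok=z["d"]>0
for n,(u,v) in dict(L=(362,280),R=(210,265),Lrim=(330,280),Rrim=(184,270),floor=(285,280),lipL=(367,218),fw=(290,196),behindL=(360,335)).items():
    print(n,P[v,u].round(4),i[v,u])
X,Y,Z=P[...,0],P[...,1],P[...,2]
from collections import Counter
def hist(m): 
    h,e=np.histogram(Z[m],bins=np.arange(-.01,.06,.002)); print([(round(a,3),b) for a,b in zip(e,h) if b>30])
hist(ok&(X>.43)&(X<.52)&(Y>-.2)&(Y<-.13)); hist(ok&(X>.43)&(X<.52)&(Y>-.33)&(Y<-.25))
for u in (362,210): print([tuple(P[v,u,[0,2]].round(3)) for v in range(180,350,5)])
for v in (270,): print([tuple(P[v,u,[1,2]].round(3)) for u in range(90,490,6)])
z=np.load("dock1.npz"); P=cloud(z["d"],z)
print("dock",[tuple(P[v,329].round(3)) for v in range(196,350,5)])
print([tuple(P[270,u].round(3)) for u in range(270,390,4)])
E
```

```text
L [ 0.4841 -0.1639  0.0308] [173 165 158]
R [ 0.4733 -0.2917  0.0235] [190 181 175]
Lrim [ 0.4842 -0.1906  0.0305] [210 192 178]
Rrim [ 0.4784 -0.3147  0.0218] [129 121 114]
floor [ 0.4916 -0.2298  0.0118] [224 222 164]
lipL [ 0.4276 -0.1631  0.0452] [222 197 141]
fw [ 0.4115 -0.2219  0.0402] [128 100  65]
behindL [ 0.5472 -0.1619  0.0095] [225 204 146]
[(np.float64(0.008), np.int64(94)), (np.float64(0.01), np.int64(947)), (np.float64(0.012), np.int64(77)), (np.float64(0.028), np.int64(364)), (np.float64(0.03), np.int64(4842)), (np.float64(0.032), np.int64(710)), (np.float64(0.042), np.int64(51)), (np.float64(0.044), np.int64(427))]
[(np.float64(0.008), np.int64(193)), (np.float64(0.01), np.int64(1794)), (np.float64(0.012), np.int64(196)), (np.float64(0.016), np.int64(86)), (np.float64(0.018), np.int64(224)), (np.float64(0.02), np.int64(315)), (np.float64(0.022), np.int64(4173)), (np.float64(0.024), np.int64(745))]
[(np.float64(0.405), np.float64(-0.002)), (np.float64(0.41), np.float64(-0.001)), (np.float64(0.414), np.float64(-0.001)), (np.float64(0.415), np.float64(0.017)), (np.floa
[... 8163 characters left out ...]
at64(0.519), np.float64(0.218), np.float64(0.068)), (np.float64(0.519), np.float64(0.221), np.float64(0.068)), (np.float64(0.519), np.float64(0.224), np.float64(0.068)), (np.float64(0.519), np.float64(0.227), np.float64(0.068)), (np.float64(0.519), np.float64(0.23), np.float64(0.068)), (np.float64(0.52), np.float64(0.234), np.float64(0.066)), (np.float64(0.545), np.float64(0.245), np.float64(-0.002)), (np.float64(0.545), np.float64(0.249), np.float64(0.0)), (np.float64(0.546), np.float64(0.253), np.float64(-0.003)), (np.float64(0.545), np.float64(0.257), np.float64(-0.002)), (np.float64(0.545), np.float64(0.26), np.float64(-0.001)), (np.float64(0.545), np.float64(0.264), np.float64(-0.001))]
```

```bash
cat >> h.py <<'E'
def rect(xy):
    """min-area rectangle, axis u = long side nearest +x; returns centre, yaw(rad), (len,wid)"""
    r=cv2.minAreaRect((xy*1000).astype(np.float32)); b=cv2.boxPoints(r)/1000
    e=[b[1]-b[0],b[2]-b[1]]; e.sort(key=lambda a:-abs(a[0])); u=e[0]*np.sign(e[0][0])
    return b.mean(0),np.arctan2(u[1],u[0]),(np.linalg.norm(e[0]),np.linalg.norm(e[1]))
def clean(m):
    m=cv2.morphologyEx(m.astype(np.uint8),cv2.MORPH_OPEN,np.ones((5,5)))
    n,l,s,_=cv2.connectedComponentsWithStats(m); return l==1+np.argmax(s[1:,4])
def face(P,seed,rad=.03):
    """plane of a face round a seed point, its rectangle in plane coords"""
    m=np.linalg.norm(P-seed,axis=-1)<rad; Q=P[m]
    for _ in range(3):
        c=Q.mean(0); n=np.linalg.svd(Q-c,full_matrices=False)[2][2]; n*=np.sign(n[2]); Q=P[m][np.abs((P[m]-c)@n)<.003]
    m=clean((np.abs((P-c)@n)<.003)&(np.linalg.norm(P-seed,axis=-1)<.08))
    x=np.array([1,0,0])-n*n[0]; x/=np.linalg.norm(x); y=np.cross(n,x)
    q=P[m]-c; ctr,yaw,s=rect(np.c_[q@x,q@y])
    X=np.cos(yaw)*x+np.sin(yaw)*y
    return c+x*ctr[0]+y*ctr[1],np.stack([X,np.cross(n,X),n],1),s
E
python3 - <<'E'
from h import *
np.set_printoptions(precision=4,suppress=True)
z=np.load("dock1.npz"); P=cloud(z["d"],z)
c,R,s=face(P,np.array([.522,.207,.071])); print("dockcase",c,"\n",R,s,"tilt",np.degrees(np.arccos(R[2,2])),"yawslope dir",np.degrees(np.arctan2(-R[1,2],-R[0,2])),"yaw x",np.degrees(np.arctan2(R[1,0],R[0,0])))
m=clean((abs(P[...,2]-.0075)<.004)&(abs(P[...,0]-.53)<.09)&(abs(P[...,1]-.2)<.06)); q=P[m]; print("foot",[tuple(np.round([x,*np.percentile(q[abs(q[:,0]-x)<.003,1],[1,99])],4)) for x in np.arange(.48,.6,.01) if (abs(q[:,0]-x)<.003).sum()>5], q[:,0].min())
z=np.load("tray1.npz"); P=cloud(z["d"],z)
for sd in ([.48,-.164,.031],[.463,-.291,.0235]):
    c,R,s=face(P,np.array(sd)); print("tray",c,R[:,0],R[:,2],s)
    print(np.degrees(np.arctan2(R[1,0],R[0,0])))
# lip free edges, wall top
for yc in (-.163,-.291):
    m=(abs(P[...,2]-.045)<.004)&(abs(P[...,1]-yc)<.045)&(P[...,0]<.46); q=P[m]; print("wall/lip", [(round(y,3),*np.percentile(q[abs(q[:,1]-y)<.003,0],[2,98]).round(4)) for y in np.arange(yc-.04,yc+.041,.01)])
E
```

```text
dockcase [0.5217 0.2078 0.0705] 
 [[ 0.8566  0.1273 -0.5   ]
 [-0.1088  0.9919  0.0662]
 [ 0.5043 -0.0023  0.8635]] (np.float32(0.0904337), np.float32(0.056115374)) tilt 30.288064203072057 yawslope dir -7.538469651816744 yaw x -7.236794178235752
foot [(np.float64(0.48), np.float64(0.1801), np.float64(0.2098)), (np.float64(0.49), np.float64(0.1782), np.float64(0.1829))] 0.4770885178375618
tray [ 0.4775 -0.1642  0.0312] [ 0.9979 -0.0647 -0.0006] [ 0.0006 -0.0001  1.    ] (np.float32(0.0782474), np.float32(0.05623151))
-3.7119417424272716
tray [ 0.4703 -0.2918  0.0233] [ 0.9986 -0.0531  0.0054] [-0.0054  0.0012  1.    ] (np.float32(0.076414846), np.float32(0.056113012))
-3.0452793533876314
wall/lip [(np.float64(-0.203), np.float64(0.4123), np.float64(0.42)), (np.float64(-0.193), np.float64(0.4128), np.float64(0.4207)), (np.float64(-0.183), np.float64(0.4137), np.float64(0.4331)), (np.float64(-0.173), np.float64(0.4143), np.float64(0.4339)), (np.float64(-0.163), np.float64(0.4151), np.float64(0.4347)), (np.float64(-0.153), np.float64(0.4156), np.float64(0.4355)), (np.float64(-0.143), np.float64(0.4162), np.float64(0.4358)), (np.float64(-0.133), np.float64(0.4168), np.float64(0.4364)), (np.float64(-0.123), np.float64(0.4175), np.float64(0.4249))]
wall/lip [(np.float64(-0.331), np.float64(0.4043), np.float64(0.4121)), (np.float64(-0.321), np.float64(0.405), np.float64(0.4244)), (np.float64(-0.311), np.float64(0.4056), np.float64(0.4252)), (np.float64(-0.301), np.float64(0.4063), np.float64(0.4259)), (np.float64(-0.291), np.float64(0.4068), np.float64(0.4266)), (np.float64(-0.281), np.float64(0.4075), np.float64(0.4272)), (np.float64(-0.271), np.float64(0.4082), np.float64(0.4276)), (np.float64(-0.261), np.float64(0.4087), np.float64(0.428)), (np.float64(-0.251), np.float64(0.4093), np.float64(0.4168))]
```

```bash
cat >> h.py <<'E'
def frame(yaw,tilt):
    """case axes: long axis at yaw (deg), rising by tilt (deg)"""
    a,t=np.radians([yaw,tilt]); u=np.array([np.cos(a),np.sin(a),0]); k=np.array([0,0,1.])
    X=np.cos(t)*u+np.sin(t)*k; N=-np.sin(t)*u+np.cos(t)*k
    return np.stack([X,np.cross(N,X),N],1)
H=.003                                     # fingertips above the case's underside
def tcp(o,F): return np.array(o)+H*F[:,2], np.stack([-F[:,0],F[:,1],-F[:,2]],1)
def go(o,F): robot.goto(*tcp(o,F))
def line(o,F,v=.15): p,R=tcp(o,F); robot.servo_line(p,R,speed=v)
YB=-3.75; BAY=np.array([.4712,-.1634,.012])
def bay(x,z,tilt): F=frame(YB,tilt); return BAY+x*frame(YB,0)[:,0]+[0,0,z],F
YD=-7.3; FD=frame(YD,30); SEAT=np.array([.5217,.2078,.0715])-.016*FD[:,2]
PARK=np.array([.5,.04,0]); FP=frame(0,0)
def stat(s): print(s,"t",round(robot.read_t(),2),"F",np.round(robot.read_force(),2),"w",round(robot.read_grip_width(),3),"pad",np.round(robot.read_finger_force(),1))
E
python3 - <<'E'
from h import *
for o,F in (bay(.03,.08,15),bay(0,0,0),(SEAT,FD),(SEAT+.08*FD[:,2],FD),(PARK,FP),(PARK+[0,0,.1],FP)): print(robot.ik(*tcp(o,F)) is not None)
o,F=bay(.0005,.09,0); go(o,F); stat("above")
line(*bay(.0005,.0005,0)); stat("down")
robot.move_gripper(0.0); stat("grip")
line(*bay(.0005,.001,0),v=.03); stat("lift")
line(*bay(.0020,.0127,15),v=.03); stat("tilt")
line(*bay(.0290,.0199,15),v=.06); stat("slide")
i,d,c=grab("wrist"); save("slide.png",i)
line(*bay(.0290,.090,15)); stat("up")
E
```

```text
True
True
False
False
True
True
above t 5.1 F [0.36 1.12 0.08] w 0.999 pad 0.0
down t 5.85 F [ 0.3   0.13 -0.76] w 1.0 pad 0.0
grip t 6.47 F [-0.66  1.35  4.02] w 0.635 pad 30.0
lift t 6.72 F [-0.04 -0.39 -0.2 ] w 0.637 pad 30.0
tilt t 7.28 F [ 0.17 -0.21 -1.59] w 0.634 pad 30.0
slide t 7.89 F [-0.72 -0.44 -0.04] w 0.636 pad 30.0
up t 8.56 F [ 0.04  0.45 -1.29] w 0.636 pad 30.0
```

View pics/slide.png

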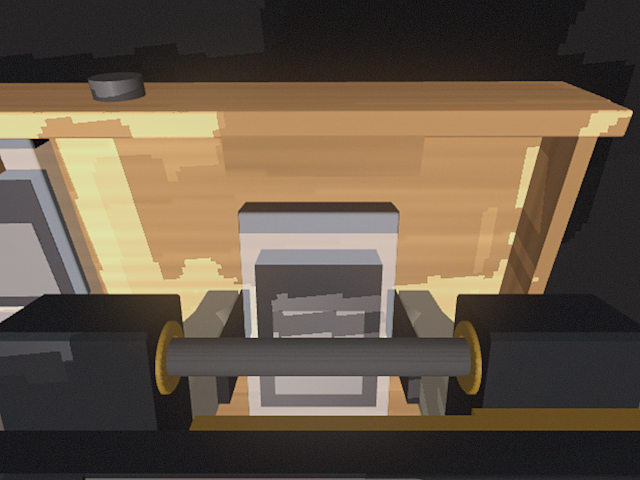

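The case is held square between the fingers, with its dark spine at the front end (318,205). The dock pose came back unreachable, so I'll probe which tilts and half turns work.

```bash
python3 - <<'E'
from h import *
print(np.round(robot.read_qpos(),1))
flip=np.diag([-1,-1,1.])
for s in (0,.04,.08):
  for t in (0,10,15,20,25,30,35):
    F=frame(YD,t); o=SEAT+s*FD[:,2]; p,R=tcp(o,F)
    a=robot.ik(p,R); b=robot.ik(p,R@flip); print(s,t,None if a is None else np.round(a,1), None if b is None else np.round(b,1))
E
```

```text
[   4.7    5.6  -41.3    4.6  -28.4 -102.2]
0 0 [  41.    19.9  -24.7    0.   -45.4 -138.3] [ 41.   19.9 -24.7   0.  -45.4  41.7]
0 10 [  46.    15.7  -38.4   15.8  -30.8 -156.5] [ 46.   15.7 -38.4  15.8 -30.8  23.5]
0 15 [  46.5   13.8  -47.5   32.3  -23.  -173. ] [ 46.5  13.8 -47.5  32.3 -23.    7. ]
0 20 [ 39.1  11.9 -57.4  65.7 -15.8 160.5] [ 39.1  11.9 -57.4  65.7 -15.8 -19.5]
0 25 None None
0 30 None None
0 35 None None
0.04 0 [  42.7   16.   -24.9    0.   -49.1 -140. ] [ 42.7  16.  -24.9   0.  -49.1  40. ]
0.04 10 [  48.2   11.5  -37.7   14.1  -35.9 -156.6] [ 48.2  11.5 -37.7  14.1 -35.9  23.4]
0.04 15 [  49.8    9.6  -45.6   26.5  -29.2 -169.7] [ 49.8   9.6 -45.6  26.5 -29.2  10.3]
0.04 20 [ 48.1   7.9 -54.2  46.3 -22.9 172.3] [ 48.1   7.9 -54.2  46.3 -22.9  -7.7]
0.04 25 None None
0.04 30 None None
0.04 35 None None
0.08 0 [  44.4   12.3  -24.7    0.   -53.  -141.7] [ 44.4  12.3 -24.7   0.  -53.   38.3]
0.08 10 [  50.5    7.5  -36.8   12.9  -41.  -157.2] [ 50.5   7.5 -36.8  12.9 -41.   22.8]
0.08 15 [  52.8    5.4  -43.8   22.9  -35.3 -168.2] [ 52.8   5.4 -43.8  22.9 -35.3  11.8]
0.08 20 None [ 53.5   3.7 -51.3  36.6 -30.1  -2. ]
0.08 25 None None
0.08 30 None None
0.08 35 None None
```

```bash
cat >> h.py <<'E'
D=0.                                        # tool tilt relative to the case
def tcp(o,F,yaw=None):
    a=np.radians(D); x=np.cos(a)*F[:,0]+np.sin(a)*F[:,2]; n=-np.sin(a)*F[:,0]+np.cos(a)*F[:,2]
    return np.array(o)+H*F[:,2], np.stack([-x,F[:,1],-n],1)
E
python3 - <<'E'
import h; from h import *
line(PARK+[0,0,.09],FP,v=.25); stat("hover")
line(PARK+[0,0,.0007],FP); stat("down")
robot.move_gripper(1.0); line(PARK+[0,0,.08],FP,v=.2); stat("parked")
h.H=.005; h.D=-18
ps=[(SEAT,FD),(SEAT+.03*FD[:,2],FD),(SEAT+.06*FD[:,2],FD),(PARK+[0,0,.12],frame(YB,15)),bay(.029,.11,15),bay(.029,.02,15),bay(0,0,0),(PARK,FP),(PARK+[0,0,.12],FP)]
for p in ps:
    a=robot.ik(*tcp(*p)); print(None if a is None else np.round(a,1))
i,d,c=grab("wrist"); np.savez("park.npz",i=i,d=d,**c); print(face(cloud(d,c),PARK+[0,0,.02]))
E
```

```text
hover t 9.53 F [-0.19 -0.5  -0.09] w 0.637 pad 30.0
down t 10.28 F [-0.19  0.97  0.08] w 0.638 pad 30.0
parked t 11.57 F [ 0.07 -0.98 -0.83] w 0.999 pad 0.0
[  46.8   14.7  -41.9   21.1  -27.9 -162.3]
[  48.7   11.5  -41.1   19.   -32.  -161.6]
[  50.5    8.4  -40.2   17.3  -36.2 -161.4]
[  25.9   11.4  -26.    -1.8  -55.2 -118.6]
[  2.8  13.5 -23.5  -0.4 -56.1 -96.3]
[  2.8  20.  -28.8  -0.5 -44.2 -96.2]
[  2.   27.9 -21.   -2.1 -59.1 -94.4]
[  21.6   29.2  -18.3   -7.6  -59.5 -106.8]
[  21.7   20.9  -12.8   -6.8  -73.2 -108.7]
(array([0.49959103, 0.0397015 , 0.01931694]), array([[ 9.99989981e-01,  2.44104424e-03, -3.75210878e-03],
       [-2.44026978e-03,  9.99996999e-01,  2.10970980e-04],
       [ 3.75261251e-03, -2.01812709e-04,  9.99992939e-01]]), (np.float32(0.090594314), np.float32(0.056178335)))
```

```bash
python3 - <<'E'
import h; from h import *
h.H=.005; h.D=-18; N=FD[:,2]
go(SEAT+.06*N,FD); stat("hover"); line(SEAT+0*N,FD,v=.1); stat("down")
robot.move_gripper(0.0); stat("grip")
line(SEAT+.004*N,FD,v=.05); stat("lift"); line(SEAT+.06*N,FD); stat("up")
go(PARK+[0,0,.12],frame(YB,15))
line(*bay(.029,.10,15),v=.25); stat("above bay")
i,d,c=grab("wrist"); save("held.png",i); np.savez("held.npz",i=i,d=d,**c)
o,F=bay(.029,.10,15); f,R,s=face(cloud(d,c),o+.016*F[:,2]); print(F.T@(f-o),s,"\n",F.T@R)
P=cloud(d,c); m=(abs(P[...,2]-.045)<.004)&(P[...,0]<.46); q=P[m]; print([(round(y,3),*np.percentile(q[abs(q[:,1]-y)<.003,0],[2,98]).round(4)) for y in np.arange(-.21,-.11,.01) if (abs(q[:,1]-y)<.003).sum()>5])
E
```

```text
hover t 12.39 F [ 0.29 -0.23  0.55] w 1.003 pad 0.0
down t 13.14 F [0.22 1.14 0.13] w 0.998 pad 0.0
grip t 13.77 F [-3.52  0.96  3.51] w 0.637 pad 30.0
lift t 14.02 F [0.97 0.31 0.3 ] w 0.632 pad 30.0
up t 14.54 F [-0.05  0.12 -1.34] w 0.634 pad 30.0
above bay t 16.26 F [-0.12  0.83 -1.95] w 0.637 pad 30.0
[-0.01823271 -0.00038201  0.01465221] (np.float32(0.05396427), np.float32(0.06647379)) 
 [[ 0.999986   -0.00204467 -0.00488467]
 [ 0.00204962  0.99999741  0.00100881]
 [ 0.0048826  -0.00101881  0.99998756]]
[(np.float64(-0.21), np.float64(0.4121), np.float64(0.4198)), (np.float64(-0.2), np.float64(0.4125), np.float64(0.4204)), (np.float64(-0.19), np.float64(0.4133), np.float64(0.4326)), (np.float64(-0.18), np.float64(0.414), np.float64(0.4336)), (np.float64(-0.17), np.float64(0.4147), np.float64(0.4342)), (np.float64(-0.16), np.float64(0.4153), np.float64(0.4349)), (np.float64(-0.15), np.float64(0.416), np.float64(0.4355)), (np.float64(-0.14), np.float64(0.4167), np.float64(0.4362)), (np.float64(-0.13), np.float64(0.4172), np.float64(0.4364)), (np.float64(-0.12), np.float64(0.4178), np.float64(0.4256))]
```

View pics/held.png

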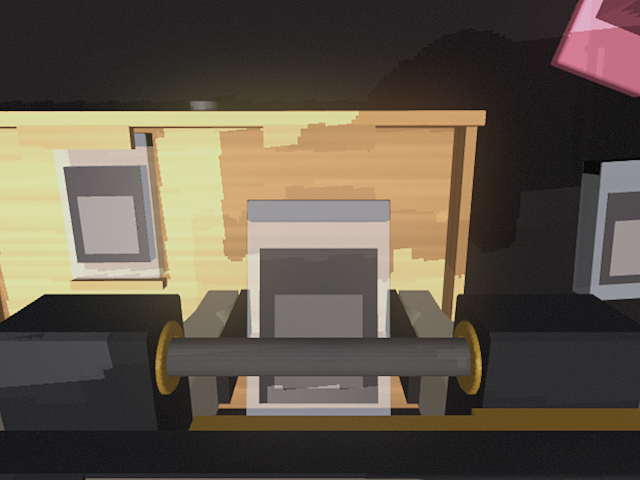

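The case is held true: it's aligned, with the front end at 45 mm and the tilt within 0.3°. The tray hasn't moved. Next is the insertion.

```bash
python3 - <<'E'
import h; from h import *
h.H=.005; h.D=-18
line(*bay(.029,.0205,15),v=.1); stat("low")
line(*bay(.002,.0133,15),v=.05); stat("under lip")
line(*bay(.000,.001,0),v=.03); stat("flat")
line(*bay(.000,.0004,0),v=.01); stat("down")
robot.move_gripper(1.0); stat("open")
line(*bay(.000,.012,0),v=.05)
p,R=tcp(*bay(-.03,.11,0)); robot.servo_line(p,R,speed=.2); stat("up")
h.D=0; p,R=tcp([.43,-.16,.17],frame(YB,0)); robot.goto(p,R); robot.dwell(.2)
i,d,c=grab("wrist"); save("ins.png",i); P=cloud(d,c); np.savez("ins.npz",i=i,d=d,**c)
f,R,s=face(P,np.array([.48,-.164,.027])); print(f,s,np.degrees(np.arctan2(R[1,0],R[0,0])),R[:,2])
F=frame(YB,0); print("back end in bay",F.T@(f+R[:,0]*s[0]/2-BAY))
m=(abs(P[...,2]-.045)<.004)&(P[...,0]<.46); q=P[m]; print([(round(y,3),*np.percentile(q[abs(q[:,1]-y)<.003,0],[2,98]).round(4)) for y in np.arange(-.21,-.11,.01) if (abs(q[:,1]-y)<.003).sum()>5])
E
```

```text
low t 17.25 F [0.28 0.13 0.34] w 0.634 pad 30.0
under lip t 17.96 F [ 0.54 -0.03 -0.94] w 0.636 pad 30.0
flat t 18.52 F [-0.13 -0.68 -0.96] w 0.633 pad 30.0
down t 18.77 F [0.83 1.89 0.54] w 0.637 pad 30.0
open t 19.52 F [-0.09 -0.79 -0.16] w 1.0 pad 0.0
up t 20.56 F [ 0.25  0.73 -0.18] w 0.998 pad 0.0
[ 0.4778964  -0.16339448  0.02725857] (np.float32(0.076713726), np.float32(0.05599068)) -3.7100093239957443 [ 1.22804776e-03 -4.19443528e-04  9.99999158e-01]
back end in bay [0.04503852 0.00047024 0.01521052]
[(np.float64(-0.21), np.float64(0.4118), np.float64(0.4195)), (np.float64(-0.2), np.float64(0.4123), np.float64(0.4203)), (np.float64(-0.19), np.float64(0.4132), np.float64(0.4327)), (np.float64(-0.18), np.float64(0.4138), np.float64(0.4337)), (np.float64(-0.17), np.float64(0.4144), np.float64(0.4337)), (np.float64(-0.16), np.float64(0.415), np.float64(0.4341)), (np.float64(-0.15), np.float64(0.4157), np.float64(0.4349)), (np.float64(-0.14), np.float64(0.4162), np.float64(0.4357)), (np.float64(-0.13), np.float64(0.4168), np.float64(0.436)), (np.float64(-0.12), np.float64(0.4176), np.float64(0.4247))]
```

View pics/ins.png

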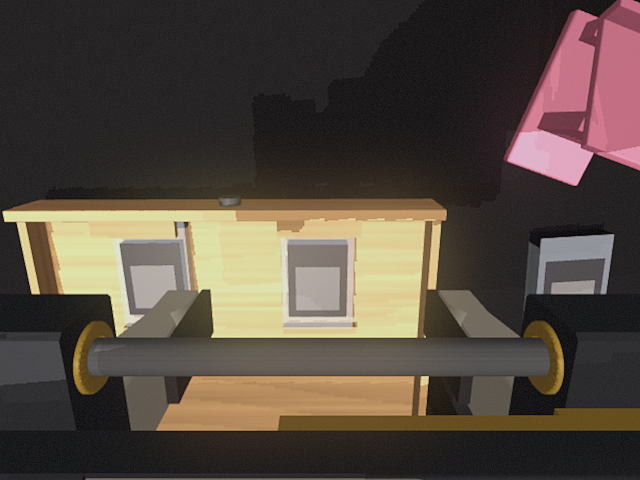

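The dock case now lies flat under the lip at (318,282), with its back end at +45 mm, as the thick one had. Before placing the thick case I'll measure the empty dock plate.

```bash
python3 - <<'E'
import h; from h import *
np.set_printoptions(precision=4,suppress=True)
p,R=tcp([.48,.2,.22],FP); robot.goto(p,R); robot.dwell(.2)
i,d,c=grab("wrist"); P=cloud(d,c); np.savez("dock2.npz",i=i,d=d,**c)
f,R,s=face(P,SEAT,.02); print("plate",f,s,"tilt",np.degrees(np.arccos(R[2,2])),"yaw",np.degrees(np.arctan2(R[1,0],R[0,0])),np.degrees(np.arctan2(-R[1,2],-R[0,2])))
print("plate centre in seat frame",FD.T@(f-SEAT))
q=(P-SEAT)@FD; m=(abs(q[...,1])<.002)&(abs(q[...,0])<.07); a=q[m]; a=a[np.argsort(a[:,0])]
for k in np.arange(-.064,.064,.004):
    b=a[abs(a[:,0]-k)<.002]
    if len(b): print(round(k,3),np.median(b[:,2]).round(4),end=" ; ")
fp,_,sp=face(P,PARK+[0,0,.02]); print("park",fp,sp); print(robot.read_t())
E
```

```text
plate [0.5301 0.2033 0.0568] (np.float32(0.09244662), np.float32(0.04403216)) tilt 30.088109824184397 yaw -7.462388515945741 -7.694554321065641
plate centre in seat frame [ 0.0004 -0.0034 -0.0011]
-0.064 -0.0193 ; -0.052 0.0106 ; -0.048 0.0109 ; -0.044 -0.0004 ; -0.04 -0.0013 ; -0.036 -0.0016 ; -0.032 -0.0013 ; -0.028 -0.0012 ; -0.024 -0.0013 ; -0.02 -0.0012 ; -0.016 -0.0013 ; -0.012 -0.0011 ; -0.008 -0.0011 ; -0.004 -0.0011 ; 0.0 -0.0013 ; 0.004 -0.0014 ; 0.008 -0.0011 ; 0.012 -0.0013 ; 0.016 -0.0012 ; 0.02 -0.0012 ; 0.024 -0.0011 ; 0.028 -0.0011 ; 0.032 -0.0013 ; 0.036 -0.0012 ; 0.04 -0.0014 ; 0.044 -0.0013 ; 0.048 -0.0932 ; 0.052 0.2533 ; 0.056 0.2537 ; 0.06 0.2516 ; park [0.4995 0.0401 0.0194] (np.float32(0.090695366), np.float32(0.0568079))
22.8667
```

The case had sat 3.4 mm off the plate's centre line, so I'm aiming for the measured centre. I'll seat the thick case against the ledge by touch.

```bash
python3 - <<'E'
import h; from h import *
h.H=.005; h.D=-18
PK=np.array([.4996,.0399,0]); 
go(PK+[0,0,.09],FP); line(PK+[0,0,.0005],FP); robot.move_gripper(0.0); stat("grip")
line(PK+[0,0,.1],FP,v=.2)
F=frame(-7.5,30); X,Y,N=F.T; S=SEAT-.0034*FD[:,1]
go(S+.003*X+.06*N,F); robot.dwell(.2); stat("hover")
line(S+.003*X+.0015*N,F,v=.1); robot.dwell(.2)
def f(): return np.mean([robot.read_force() for _ in range(1)] if False else [ (robot.dwell(.02),robot.read_force())[1] for _ in range(8)],0)
f0=f(); n=.0015
while n>-.002 and (f()-f0)@N<2.5: n-=.0005; line(S+.003*X+n*N,F,v=.01)
print("normal contact",n,(f()-f0)@F)
n+=.0003; line(S+.003*X+n*N,F,v=.01); f1=f(); x=.003
while x>-.003 and (f()-f1)@X<3: x-=.0005; line(S+x*X+n*N,F,v=.01)
print("ledge contact",x,(f()-f1)@F); stat("seated")
robot.move_gripper(1.0); robot.dwell(.2); stat("open")
line(S+x*X+.07*N,F,v=.12)
h.D=0; p,R=tcp([.48,.2,.22],FP); robot.goto(p,R); robot.dwell(.3)
i,d,c=grab("wrist"); save("final.png",i); fc,R,s=face(cloud(d,c),S+.02*N)
print(F.T@(fc-S),s,"tilt",np.degrees(np.arccos(R[2,2])),"yaw",np.degrees(np.arctan2(R[1,0],R[0,0]))); stat("end")
i,d,c=grab("scene"); save("final_scene.png",i)
E
```

```text
grip t 25.08 F [-0.75  0.37  3.23] w 0.635 pad 30.0
hover t 26.82 F [-0.26  0.21 -0.39] w 0.636 pad 30.0
normal contact 0.0 [-0.11938175 -0.30877535  5.00147634]
ledge contact 0.0 [ 5.47543381 -1.77884907  0.30406303]
seated t 32.25 F [ 4.24 -2.26  1.67] w 0.634 pad 30.0
open t 33.2 F [0.54 0.84 0.47] w 1.0 pad 0.0
[-0.00048374  0.00048801  0.01918542] (np.float32(0.0902316), np.float32(0.05624121)) tilt 30.244759074789417 yaw -7.420448415503421
end t 34.82 F [ 0.49  0.3  -0.26] w 1.001 pad 0.0
```

View pics/final.png

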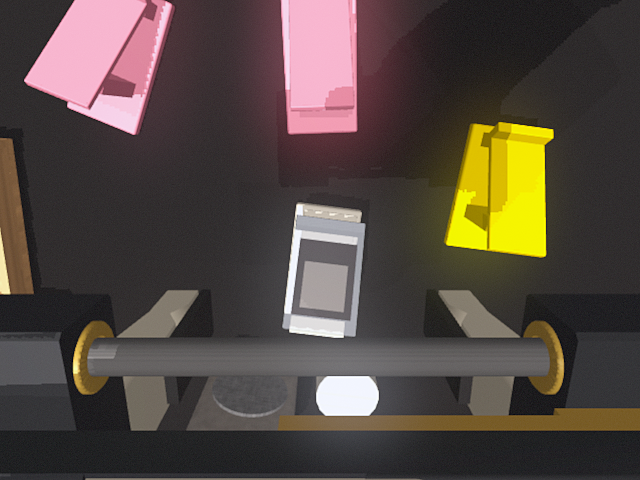

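View pics/final_scene.png

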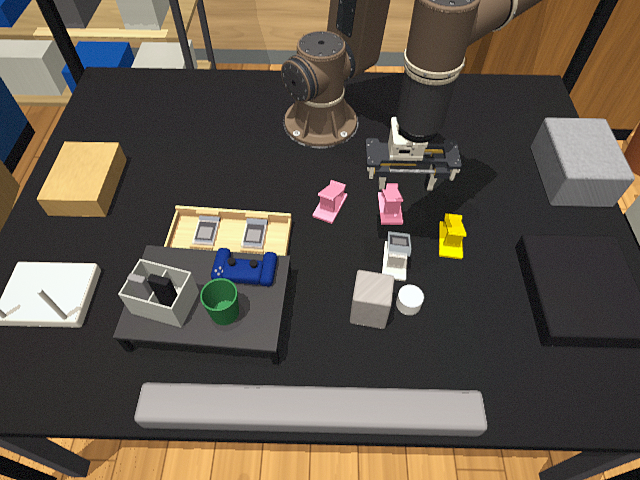

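The thick case sits centred and square on the dock at (325,275) in the wrist view. In the scene view the tray and the other objects look unmoved.

```bash
python3 -c "
from rig import robot
print(robot.job_done())"
```

```text
the job is handed in; nothing more can be done
None
```

I swapped the two cases and handed the job in at about 35 s: the dock case lies flat under the tray's left front lip, and the thick case sits face up, square and against the ledge on the dock; the tray did not move, and nothing else looks disturbed.

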